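Set up the washer counter by touch

ROBOT

A 6-joint arm with a two-finger parallel gripper is mounted at the origin on the work surface. World frame = base frame: x ahead of the robot, y to its left, z up, the work surface at z = 0. Lengths are in m, angles in rad, forces in N, time in s.
With the tool pointing down it reaches from about 0.25 to 0.775 m from the base axis. Payload 4 kg.
Tool frame: the origin (TCP) lies at the very end of the fingers, on their centre line; the grasp point (between the pads) lies 19 mm behind it; z points along the fingers, y is the direction in which the jaws open and shut (so a half turn about z gives the same grasp; the last joint's range is limited). The gripper opens to 94 mm and grips with 3 to 60 N. Pads are 16 mm wide; open, the fingers measure 119 mm over their backs; the gripper's body (75 mm by 177 mm) begins 78 mm behind the grasp point.
Start: joints at [-1.295, 0.087, 1.371, -0, 1.684, -0.103], TCP at [0.203, -0.511, 0.206] pointing down, gripper open.
Joint ranges: [-3.1, 3.1], [-0.76, 2.03], [0.27, 2.55], [-1.08, 4.22], [0.17, 2.65], [-2.57, 2.57]. Speed limits (rad/s): [2.79, 2.79, 3.14, 3.14, 3.14, 3.14].

INTERFACE

Orientations are given as [roll, pitch, yaw] about the fixed x, y, z axes, in that order (R = Rz(yaw) Ry(pitch) Rx(roll)).
In Python, from bench import * gives the robot as it stands.
- The arm moves only by the tool step_arm, never from a script. Its argument "rows" is a list of rows, each a list of 3 entries, a list of its own where there are three numbers: the shift along the tool's x, y, z in m, then the turn about the tool's z in rad, then the finger opening in m, from 0 to 0.094. In form: [[[tx, ty, tz], yaw, grip], ...]. A call has exactly 10 rows; each row is the pose to reach, as a shift and turn from the pose commanded when the call began, along the tool's axes at that moment; what a row does not reach only later rows make up. A row lasts 1/8 s, in which the tool goes at most 62.5 mm and 10.7 degrees, less where a joint would pass 70% of its speed; a pose out of reach is approached as far as the arm can. A call with a gripper value outside its range is refused whole. The fingers move at their own pace and stop on an object; "newtons" is the grip in N (left out, the last holds). Time passes only in rows, so rows that repeat a pose let the fingers close, or fill a call up. It gives the time, the measured TCP pose, the force and the opening at its end, in the units of the state.
- sense(): the state, without advancing time (a new reading comes with each control period).
- capture(name): name is "scene" or "side" or "wrist"; returns the picture (400x640x3 uint8, red, green, blue); there is no depth.
- camera_model(name): a dict with "fx", "fy", "cx", "cy" (pixels), "distortion" ([k1, k2, p1, p2, k3] as OpenCV has them; the pictures are not rectified), "origin" and "attitude" of the camera in the world. Camera axes: x right, y down, z forward; pixel columns grow to the right and rows downward; lengths in m; the calibration is good to about 2 mm. A picture is of the moment at which its call begins: read the wrist's pose just before it. camera_model takes no time and is no camera call; for the wrist camera it gives the pose at the moment of the call.
- hand_in(): hands the job in, once; it reports no verdict.
The state is a dict: "time": time; "joint_pos": joint angles; "qvel": joint speeds; "effort": joint torques, N m; "position": TCP position; "orientation": TCP orientation; "contact_force": force on the tool from outside, world axes, zero at the start; "wrist_torque": the same for the moment, N m; "gripper_width": finger opening in m.
Only numpy, scipy, OpenCV 4.12 (cv2) and the standard library are available. Lean on these libraries where they do the work, as an engineer would, in place of code of your own. Each camera call takes 0.05 s, during which the arm holds its last target.

TASK

Get the washer counter ready with fingertips only, grasping and lifting nothing: first push the red bin straight along its bay until it is fully home against the back stop under the spout. Then turn the big black knurled dial clockwise (seen from above) by rubbing its top with a fingertip until it clicks into the next position, one click and no further, and finally press the green button fully down and let it go. Leave the red button and the things standing around alone.

Things in the scene. Friction and masses are not known exactly. Their poses are not given: they have to be found in the camera images.
- counter: the washer counter, a grey machine fixed to the table; origin on the table surface; x points away from its front, y to its left, z up. Control housing: x -70 to 90 mm, y -20 to 230 mm, flat top at z 70 mm. The bay for the bin lies to its right, between the housing's side (y -20 mm) and a steel guide rail (y -141 mm, 30 mm high)
- bay_stop (a point): middle of the front face of the bay's steel back stop (50 mm high, across the bay), 25 mm above the table; at x 76, y -80 mm in the counter's frame; axes as the counter's; the bin is home when its rear wall touches here
- spout (a point): mouth of the spout, pointing down 145 mm above the table, over the bay. Its arm crosses the bay at counter x 25 to 75 mm, from a tower 260 mm high (hopper to 345 mm) right of the bay at counter x -15 to 115, y -151 to -261 mm
- bin_front (a point): point on the outer face of the red bin's front wall (robot's end, paper label), mid-width, 50 mm above the table. The open bin is 150 mm long (x, toward the stop), 110 wide, 75 high, walls 4 mm, 0.4 kg +-30 %, loose; starts 40 to 60 mm short of the stop between its guides, about 5 mm play each side. Fully home: this point at x -74 mm in the counter's frame
- dial_top (a point): centre of the flat top of the black knurled dial, on its vertical axis, 89 mm above the table, at x 0, y 70 mm in the counter's frame. 110 mm across, 18 thick. Rub the knurled top 25 to 50 mm from the axis. A detent spring resists with up to about 0.09 N m at first, then helps; a downward push of 5 to 10 N drags the dial well; near a detent it centres itself when the finger lifts
- dial_mark (a point): outer end of the orange pointer line on the dial's top, 50 mm from the axis; turns with the dial
- dial (a joint): dial angle in rad, grows clockwise seen from above. It rests in one of four detents, 0, 0.70, 1.40 and 2.10, marked by four white dots on the housing on the side away from the robot; it starts in 0 or 0.70; the wanted position is the next higher one. Stops lie 0.15 rad beyond the outer detents
- start_top (a point): centre of the top of the green push button (28 mm across) in a black round housing on the control housing, left of the dial. It may be the nearer or the farther of the two buttons, 65 mm apart
- start (a joint): green button travel in m, 0 up, 0.006 fully down; spring return, 5 N when fully down
- stop_top (a point): centre of the top of the red push button, same size; not to be pressed
- stop (a joint): red button travel in m, 0 up
- washer: loose flat steel washer, 30 mm outside, 4 mm thick, lying on the control housing; bystander; origin at its underside
- carton: cardboard carton 60 x 120 x 80 mm behind the control housing; bystander; origin centre of underside
- wrench: steel wrench 160 mm long lying on the table in front of the counter; bystander; origin on its underside
- blue_box: blue box 90 x 80 x 200 mm high, to the right; bystander; origin centre of underside
- jar: jar, 70 mm diameter, 90 mm high, to the right; bystander; origin centre of underside
- mug: blue mug, 80 mm diameter, 90 mm high, to the left; bystander; origin centre of underside
- grey_bin: beige-grey open bin 140 x 100 x 70 mm, to the left; bystander; origin centre of underside
- bin: the red bin itself; origin at the centre of its underside, x along its length toward the stop
There are look-alikes about, which are no part of the job. Several things have the shape of the bin; the one meant has the colours described above.

How it is judged:
On the way, in this order (a step that is already met when the one before it is completed fails the run):
1. the red bin is pushed home against the back stop (x of bin_front in the frame of counter above -0.08 m and angle between bin_front's own z axis and vertical below 0.1 rad), for 0.2 s.
2. the dial is one click further clockwise (all of step 1 and value of joint dial between 0.61 and 1.49 rad and not (value of joint dial between 0.79 and 1.31 rad) and distance of dial_mark from where it was at the start of the episode between 0.027 and 0.042 m), for 0.2 s.
3. the green button is pressed down with the bin home and the dial set (all of step 2 and value of joint start above 0.0045 m), for 0.05 s.
At the end, for the whole second after the job is handed in: the red bin stands within 6 mm of its home against the back stop and upright; the dial rests within 0.09 rad of the detent one click clockwise from where it started; both buttons are up (all of step 2 and value of joint each of start, stop below 0.002 m and linear speed of bin below 0.01 m/s); the robot touches nothing.
It fails at once if the red bin is lifted more than 15 mm or tipped more than 0.25 rad (height (world z) of bin_front above 0.065 m or angle between bin_front's own z axis and vertical above 0.25 rad).
It fails at once if the red button is pressed (value of joint stop above 0.003 m).
It fails at once if the green button is pressed before bin and dial are set (value of joint start above 0.0045 m and not (x of bin_front in the frame of counter above -0.08 m and angle between bin_front's own z axis and vertical below 0.1 rad and value of joint dial between 0.61 and 1.49 rad and not (value of joint dial between 0.79 and 1.31 rad) and distance of dial_mark from where it was at the start of the episode between 0.027 and 0.042 m)).
It fails at once if a bystander is moved or lifted more than 25 mm (distance of any of washer, carton, wrench, blue_box, jar, mug, grey_bin from where it was at the start of the episode above 0.025 m).
It also fails if it takes over 58 s, if anything falls off the work surface, if the arm or the gripper's body presses on something with over 40 N, if the wrist force passes 120 N, or if a joint passes its speed limit or range.

## Working session

There is one attempt and no reset: what is moved stays moved. The work goes in short steps, Python scripts to look and compute and a tool call to move; the robot and the scene stay as the last step left them, time stands still between calls to the robot, and variables do not carry over. Pictures are saved under pics/ and viewed, and the job is handed in when it is done.

Besides the shell and the picture viewer there is one more tool, called in YAML: its name, and indented under it one key for each argument. step_arm: Moves the arm, as the interface text tells. Its arguments: {"type":"object","properties":{"rows":{"type":"array"},"newtons":{"type":"number"}},"required":["rows"]}

```bash
mkdir -p pics; python3 - <<'E'
from bench import *
import cv2
s=sense(); print({k:(v if not hasattr(v,'tolist') else v.tolist()) for k,v in s.items()})
for n in ["scene","side","wrist"]:
    m=camera_model(n); print(n,m)
    im=capture(n); cv2.imwrite(f"pics/{n}0.png",im[:,:,::-1])
E
```

```text
{'time': 0.0, 'joint_pos': [-1.2951501348158578, 0.0879673960012718, 1.3722201290501126, -4.567012544319941e-06, 1.6835624911946943, -0.1030896524749625], 'qvel': [-0.001598648513558059, -0.0006556925254164168, -5.753117554561799e-05, 0.0004892778149974705, -0.00032640506977331266, 0.0010961252632592433], 'effort': [-0.0009345217404188588, -34.018492698669434, -30.24300456047058, 0.07171942619606853, 0.03283569705672562, -0.00016691161818016553], 'position': [0.20321601665682978, -0.5105144711362463, 0.20431469019794285], 'orientation': [-3.139446277305722, -0.00021749287125394368, 0.37873510202450755], 'contact_force': [-0.015623774376517192, 0.1404698691603846, 0.5933873640939636], 'wrist_torque': [-0.001097956351685162, -0.030032115633555765, 0.0011364530937500925], 'gripper_width': 0.09435979718374018}
scene {'fx': 493.7348488546245, 'fy': 493.7348488546245, 'cx': 332.6457175234511, 'cy': 201.82066911220943, 'distortion': array([-0.02306819,  0.        ,  0.        ,  0.        ,  0.        ]), 'origin': array([1.5354173 , 0.52332671, 0.8779731 ]), 'attitude': array([-2.1741673 , -0.01026993,  2.03679226])}
side {'fx': 426.82887123869955, 'fy': 426.82887123869955, 'cx': 317.2286498632458, 'cy': 189.61486844412642, 'distortion': array([0.0195705, 0.       , 0.       , 0.       , 0.       ]), 'origin': array([-0.07717791,  0.72281248,  1.06382722]), 'attitude': array([-2.36324   ,  0.01250632, -2.46163107])}
wrist {'fx': 287.16826950918596, 'fy': 287.16826950918596, 'cx': 324.6089434293455, 'cy': 192.80748910269702, 'distortion': array([-0.02243924,  0.        ,  0.        ,  0.        ,  0.        ]), 'origin': array([ 0.2700352 , -0.48341891,  0.38384911]), 'attitude': array([ 2.88765220e+00,  2.19758520e-03, -1.19130424e+00])}
```

View pics/scene0.png

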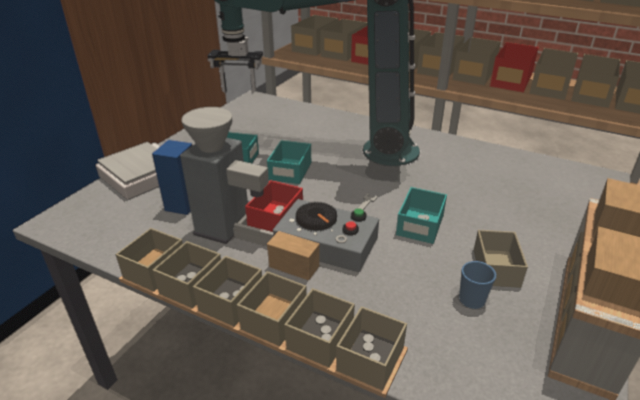

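View pics/side0.png

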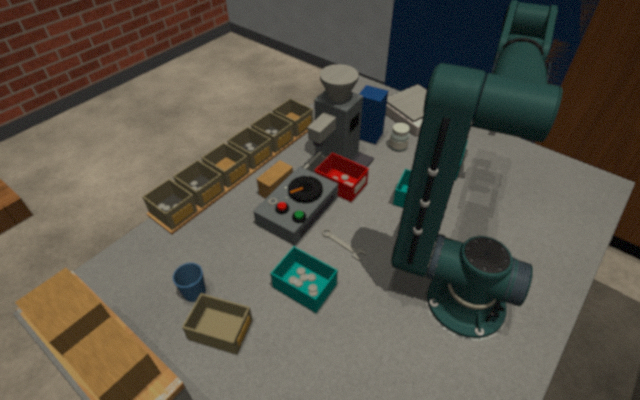

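View pics/wrist0.png

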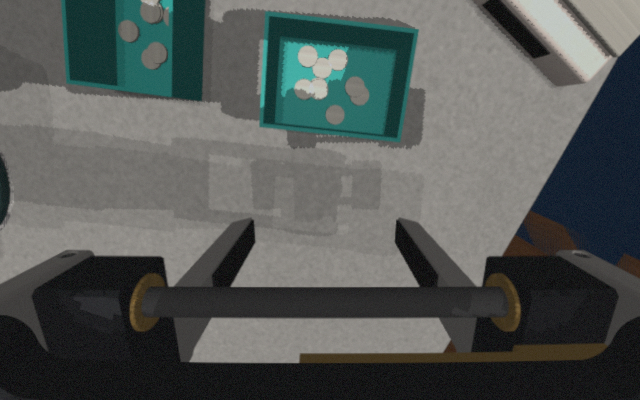

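The scene view shows the red bin at (275,203), and the side view shows it at (342,175). The other bins nearby are teal, and there are red ones on a far shelf. The dial is at (316,215) in the scene view. The green button at (358,214) is nearer the robot and the red one at (351,227) is farther. I'll enlarge these.

```bash
python3 - <<'E'
import cv2
a=cv2.imread("pics/scene0.png")[160:280,220:400]; cv2.imwrite("pics/c1.png",cv2.resize(a,(720,480),interpolation=cv2.INTER_CUBIC))
a=cv2.imread("pics/side0.png")[120:250,230:390]; cv2.imwrite("pics/c2.png",cv2.resize(a,(640,520),interpolation=cv2.INTER_CUBIC))
E
```

```text
(no output)
```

View pics/c1.png

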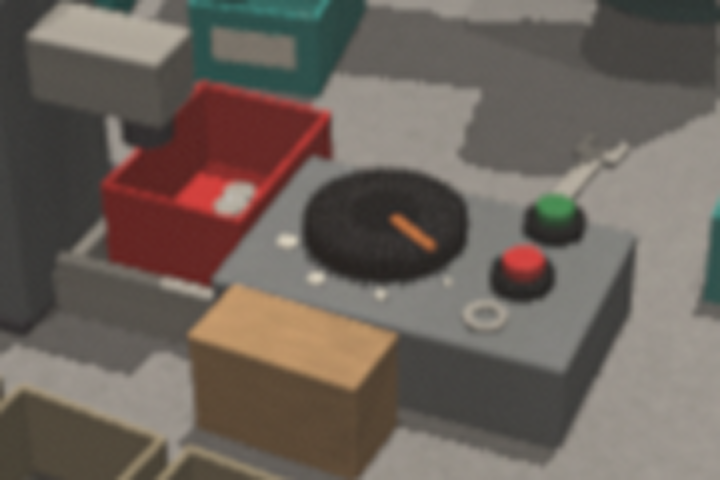

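View pics/c2.png

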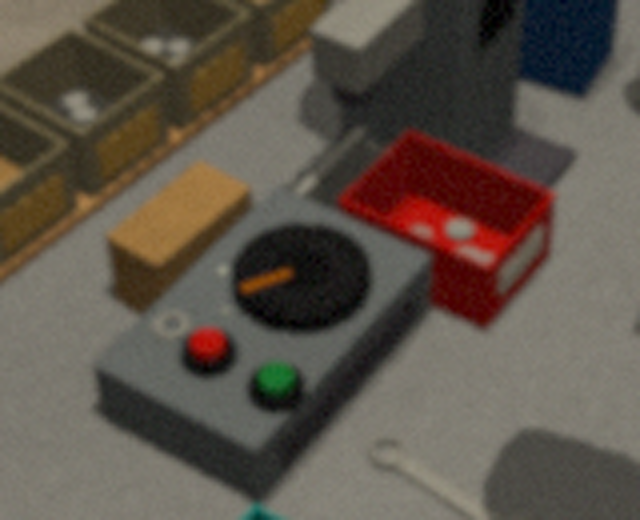

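```bash
cat > h.py <<'E'
from bench import *
import numpy as np, cv2
from scipy.optimize import least_squares
from scipy.spatial.transform import Rotation as R
CAM={n:camera_model(n) for n in ("scene","side")}
def proj(n,P,m=None):
    m=m or CAM[n]; Rm=R.from_euler('xyz',m['attitude']).as_matrix()
    K=np.array([[m['fx'],0,m['cx']],[0,m['fy'],m['cy']],[0,0,1]])
    P=np.atleast_2d(P).astype(float)
    rv=cv2.Rodrigues(Rm.T)[0]; t=-Rm.T@np.array(m['origin'])
    return cv2.projectPoints(P,rv,t,K,np.array(m['distortion'],float))[0][:,0]
def c2w(p,P):
    P=np.atleast_2d(P); c,s=np.cos(p[2]),np.sin(p[2])
    return np.c_[p[0]+c*P[:,0]-s*P[:,1],p[1]+s*P[:,0]+c*P[:,1],P[:,2]]
def tri(obs,x0=(0.55,-0.1,0.1),z=None):
    if z is None:
        f=lambda X:np.concatenate([proj(n,X)[0]-uv for n,uv in obs])
        r=least_squares(f,x0)
        return r.x,r.fun
    f=lambda X:np.concatenate([proj(n,[X[0],X[1],z])[0]-uv for n,uv in obs])
    r=least_squares(f,x0[:2]); return np.r_[r.x,z],r.fun
E
python3 - <<'E'
from h import *
np.set_printoptions(precision=4,suppress=True)
S=lambda u,v:(220+u/4,160+v/4); D=lambda u,v:(230+u/4,120+v/4)
pts=[("scene",S(562,372),(.09,.23,.07)),("scene",S(636,240),(-.07,.23,.07)),("scene",S(322,158),(-.07,-.02,.07)),("scene",S(216,283),(.09,-.02,.07)),("scene",S(548,455),(.09,.23,0)),
("side",D(432,256),(-.07,-.02,.07)),("side",D(262,445),(-.07,.23,.07)),("side",D(98,368),(.09,.23,.07)),("side",D(275,190),(.09,-.02,.07)),("side",D(262,492),(-.07,.23,0)),("side",D(98,408),(.09,.23,0))]
f=lambda p:np.concatenate([proj(n,c2w(p,P))[0]-uv for n,uv,P in pts])
r=least_squares(f,[.55,-.1,0]); print(r.x); print(r.fun.reshape(-1,2))
p=r.x
inv=lambda X:((lambda d:(np.cos(p[2])*d[0]+np.sin(p[2])*d[1],-np.sin(p[2])*d[0]+np.cos(p[2])*d[1],X[2]))(X[:2]-p[:2]))
def T(name,obs,z=None):
    X,res=tri(obs,(p[0],p[1],.08),z); print(name,X,"counter",np.array(inv(X)),res)
T("green",[("scene",S(557,203)),("side",D(279,375))])
T("red",[("scene",S(525,258)),("side",D(208,340))])
T("mark",[("scene",S(434,247)),("side",D(241,288))],.089)
T("dial",[("scene",S(386,213)),("side",D(302,272))])
T("binFR",[("scene",S(203,85)),("side",D(553,203))],.075)
T("binRR",[("scene",S(107,187)),("side",D(410,132))],.075)
T("binFL",[("scene",S(330,115))],.075)
T("washer",[("scene",S(486,315)),("side",D(172,323))],.072)
print(c2w(p,[[0,.07,.089],[.076,-.08,.025]]))
np.save("counter.npy",p)
E
```

```text
[ 0.5808 -0.0713  0.0799]
[[-0.5765 -0.727 ]
 [ 0.2887 -2.5142]
 [-3.0831 -1.831 ]
 [-2.4176 -2.1474]
 [ 1.7946 -0.8476]
 [ 0.0884 -0.6193]
 [-2.4563  1.1781]
 [-2.4977 -1.8278]
 [ 0.3346 -2.075 ]
 [-1.2644  3.702 ]
 [ 0.1148  2.5784]]
green [0.5129 0.0986 0.0893] counter [-0.0541  0.1748  0.0893] [-0.4453 -0.4077 -0.3775  0.5482]
red [0.5796 0.1054 0.0892] counter [0.0129 0.1763 0.0892] [-0.4456 -0.4036 -0.4015  0.5769]
mark [0.5968 0.0469 0.089 ] counter [0.0254 0.1165 0.089 ] [-0.3566 -0.2687 -0.2726  0.5126]
dial [ 0.5733 -0.0013  0.0852] counter [-0.0019  0.0704  0.0852] [-0.1184 -0.1187 -0.1051  0.1678]
binFR [ 0.4723 -0.2106  0.075 ] counter [-0.1192 -0.1302  0.075 ] [ 0.952  -1.1451 -0.5603 -1.6913]
binRR [ 0.6197 -0.2006  0.075 ] counter [ 0.0285 -0.132   0.075 ] [-0.2005 -1.2425 -0.8933  0.1495]
binFL [ 0.4709 -0.1033  0.075 ] counter [-0.1121 -0.0232  0.075 ] [0. 0.]
washer [0.6259 0.0994 0.072 ] counter [0.0586 0.1665 0.072 ] [-0.53   -0.4822 -0.5038  0.7116]
[[ 0.5752 -0.0015  0.089 ]
 [ 0.6629 -0.145   0.025 ]]
```

```bash
cat >> h.py <<'E'
def shift(target,yaw=None,pos=None,s=None):
    s=s or sense(); Rm=R.from_euler('xyz',s['orientation']).as_matrix()
    d=Rm.T@(np.array(target)-(s['position'] if pos is None else pos))
    dy=None if yaw is None else -(((yaw-s['orientation'][2])+np.pi)%(2*np.pi)-np.pi)
    return np.round(d,4),dy
def cw(x,y,z=0):
    return c2w(np.load('counter.npy'),[[x,y,z]])[0]
E
python3 - <<'E'
from h import *
print(cw(-.19,-.08,.25))
print(shift(cw(-.19,-.08,.25),.08))
E
```

```text
[ 0.39778296 -0.16618444  0.25      ]
(array([ 0.3081, -0.2482, -0.045 ]), np.float64(0.29876832539344855))
```

step_arm:
  rows:
    - [[0.0,0.0,-0.045],0.0,0.0]
    - [[0.04,-0.032,-0.045],0.1,0.0]
    - [[0.08,-0.064,-0.045],0.2,0.0]
    - [[0.12,-0.096,-0.045],0.299,0.0]
    - [[0.16,-0.128,-0.045],0.299,0.0]
    - [[0.2,-0.16,-0.045],0.299,0.0]
    - [[0.24,-0.192,-0.045],0.299,0.0]
    - [[0.28,-0.225,-0.045],0.299,0.0]
    - [[0.308,-0.248,-0.045],0.299,0.0]
    - [[0.308,-0.248,-0.045],0.299,0.0]
  newtons: 20

```text
time: 1.4
position: [0.3984, -0.1649, 0.2503]
orientation: [-3.141, 0.0, 0.084]
contact_force: [-0.7, -0.1, 0.2]
gripper_width: 0.0006
```

```bash
python3 - <<'E'
from h import *
s=sense(); print(s['time'],s['position'],s['orientation'],s['gripper_width'],s['contact_force'])
import pickle
m=camera_model("wrist"); pickle.dump(m,open("w1.pkl","wb")); print(m)
cv2.imwrite("pics/wrist1.png",capture("wrist")[:,:,::-1])
E
```

```text
1.4 [ 0.39835551 -0.16493424  0.25025915] [-3.14133719e+00  2.51805810e-04  8.42709262e-02] 0.000628476445723329 [-0.74603546 -0.10066403  0.24687932]
{'fx': 287.16826950918596, 'fy': 287.16826950918596, 'cx': 324.6089434293455, 'cy': 192.80748910269702, 'distortion': array([-0.02243924,  0.        ,  0.        ,  0.        ,  0.        ]), 'origin': array([ 0.46998783, -0.15821453,  0.42962815]), 'attitude': array([ 2.88714807e+00,  1.98242867e-04, -1.48577845e+00])}
```

View pics/wrist1.png

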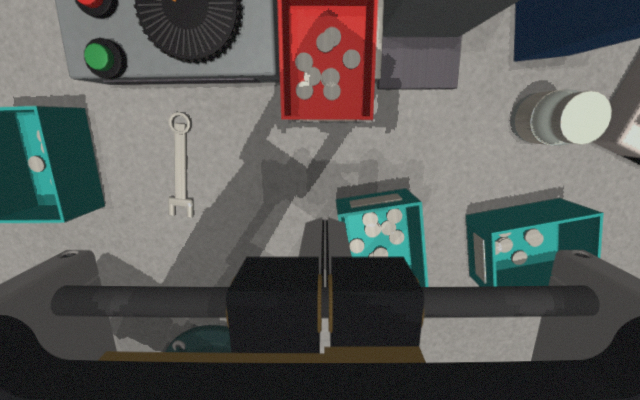

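The wrist view shows the red bin front edge at row ~119 (cols 282–373). The teal look-alike behind it is at cols 336–425, from row 192 down. The wrench is at (180,165) and the green button at (101,55).

```bash
cat >> h.py <<'E'
def back(m,uv,z):
    K=np.array([[m['fx'],0,m['cx']],[0,m['fy'],m['cy']],[0,0,1]])
    n=cv2.undistortPoints(np.array([[uv]],float),K,np.array(m['distortion'],float))[0,0]
    d=R.from_euler('xyz',m['attitude']).apply([n[0],n[1],1]); o=np.array(m['origin'])
    return o+d*(z-o[2])/d[2]
def toc(X):
    p=np.load('counter.npy'); d=np.array(X[:2])-p[:2]; c,s=np.cos(p[2]),np.sin(p[2])
    return np.array([c*d[0]+s*d[1],-s*d[0]+c*d[1]])
E
python3 - <<'E'
from h import *
import pickle
np.set_printoptions(precision=4,suppress=True)
m=pickle.load(open("w1.pkl","rb"))
for n,uv,z in [("binFL",(281,119),.075),("binFR",(373,120),.075),("housFR",(277,79),.07),("housFL",(70,79),.07),("green",(99,53),.09),("tealL",(337,200),.07),("tealR",(420,190),.07),("wrTop",(180,113),.0),("wrbot",(182,217),0)]:
    X=back(m,uv,z); print(n,X,toc(X))
im=cv2.imread("pics/wrist1.png")[0:220,40:400]; cv2.imwrite("pics/c3.png",cv2.resize(im,(800,489),interpolation=cv2.INTER_CUBIC))
E
```

```text
binFL [ 0.4647 -0.1061  0.075 ] [-0.1185 -0.0255]
binFR [ 0.4729 -0.2161  0.075 ] [-0.1191 -0.1358]
housFR [ 0.51   -0.0985  0.07  ] [-0.0727 -0.0215]
housFL [0.4912 0.1496 0.07  ] [-0.0717  0.2273]
green [0.5198 0.0962 0.09  ] [-0.0475  0.1718]
tealL [ 0.3685 -0.183   0.07  ] [-0.2205 -0.0944]
tealR [ 0.391  -0.2887  0.07  ] [-0.2065 -0.2016]
wrTop [0.4601 0.0518 0.    ] [-0.1105  0.1323]
wrbot [0.2998 0.0549 0.    ] [-0.27    0.1482]
```

View pics/c3.png

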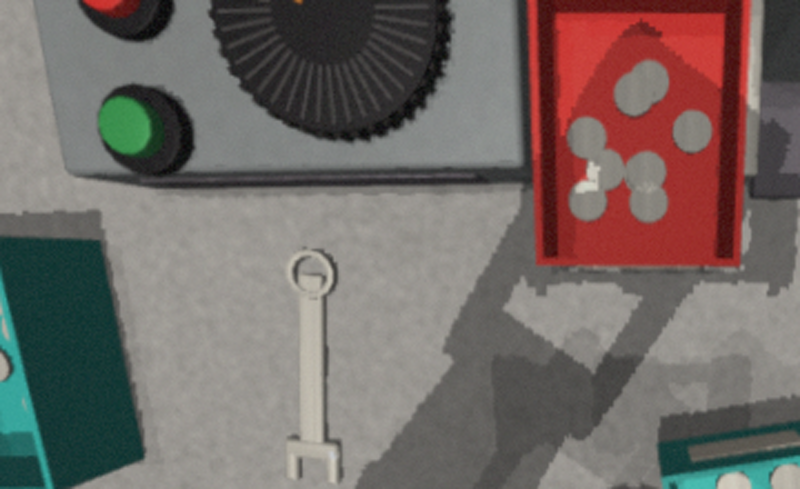

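```bash
python3 - <<'E'
from h import *
print(shift(cw(-.155,-.081,.03),.08))
E
```

```text
(array([0.0351, 0.001 , 0.2202]), np.float64(0.0021823779638765473))
```

step_arm:
  rows:
    - [[0.035,0.001,0.03],0.004,0.0]
    - [[0.035,0.001,0.08],0.004,0.0]
    - [[0.035,0.001,0.13],0.004,0.0]
    - [[0.035,0.001,0.18],0.004,0.0]
    - [[0.035,0.001,0.21],0.004,0.0]
    - [[0.035,0.001,0.22],0.004,0.0]
    - [[0.045,0.001,0.22],0.004,0.0]
    - [[0.055,0.001,0.22],0.004,0.0]
    - [[0.065,0.001,0.22],0.004,0.0]
    - [[0.072,0.001,0.22],0.004,0.0]

```text
time: 2.7
position: [0.4702, -0.1623, 0.0315]
orientation: [3.14, 0.001, 0.076]
contact_force: [-4.3, -0.2, 3.2]
gripper_width: 0.0006
```

```bash
python3 - <<'E'
from h import *
s=sense(); print(s['time'],s['position'],toc(s['position']),s['orientation'],s['contact_force'])
cv2.imwrite("pics/wrist2.png",capture("wrist")[:,:,::-1])
im=capture("side")[120:250,230:390,::-1]; cv2.imwrite("pics/side2.png",cv2.resize(im,(640,520),interpolation=cv2.INTER_CUBIC))
E
```

```text
2.7 [ 0.47019979 -0.16232265  0.03145003] [-0.11750594 -0.08192915] [3.14042808e+00 6.66017058e-04 7.63088737e-02] [-4.30964272 -0.23740311  3.18697176]
```

View pics/wrist2.png

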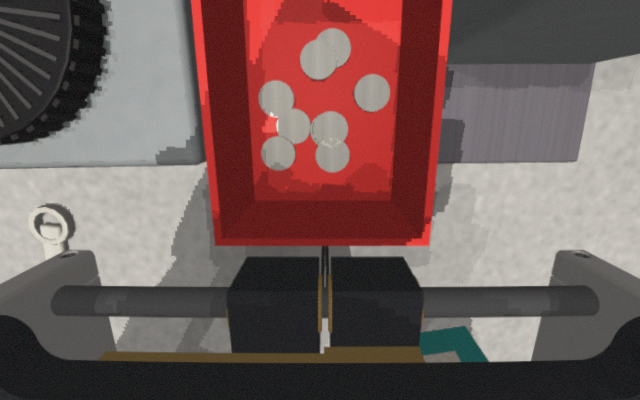

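View pics/side2.png

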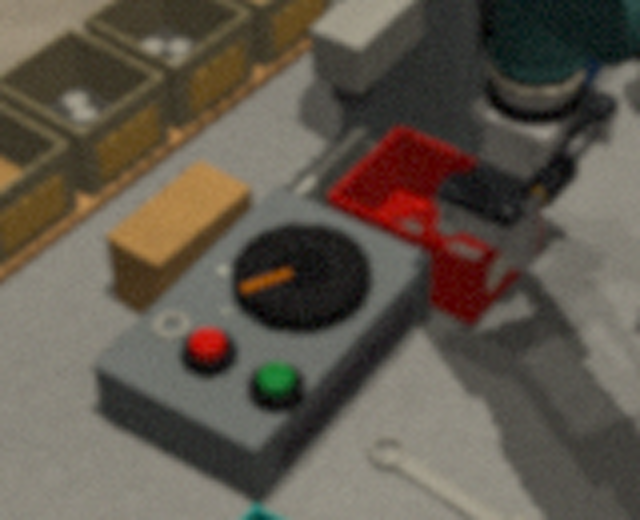

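The finger is centred on the bin's front wall and the bin has already moved about 9 mm. I'll keep pushing, about 34 mm more.

step_arm:
  rows:
    - [[0.006,0.0,0.0],0.0,0.0]
    - [[0.012,0.0,0.0],0.0,0.0]
    - [[0.018,0.0,0.0],0.0,0.0]
    - [[0.023,0.0,0.0],0.0,0.0]
    - [[0.027,0.0,0.0],0.0,0.0]
    - [[0.03,0.0,0.0],0.0,0.0]
    - [[0.032,0.0,0.0],0.0,0.0]
    - [[0.034,0.0,0.0],0.0,0.0]
    - [[0.034,0.0,0.0],0.0,0.0]
    - [[0.034,0.0,0.0],0.0,0.0]

```text
time: 4.05
position: [0.5039, -0.1594, 0.0304]
orientation: [3.142, -0.001, 0.076]
contact_force: [-1.6, -0.9, 0.8]
gripper_width: 0.0006
```

```bash
python3 - <<'E'
from h import *
s=sense(); print(s['time'],s['position'],toc(s['position']),s['orientation'],s['contact_force'])
E
```

```text
4.05 [ 0.50394089 -0.15937872  0.03038374] [-0.08363752 -0.08168703] [ 3.14150408e+00 -8.61091345e-04  7.57268397e-02] [-1.64409303 -0.89141628  0.80514559]
```

step_arm:
  rows:
    - [[0.001,0.0,0.0],0.0,0.0]
    - [[0.001,0.0,0.0],0.0,0.0]
    - [[0.002,0.0,0.0],0.0,0.0]
    - [[0.002,0.0,0.0],0.0,0.0]
    - [[0.003,0.0,0.0],0.0,0.0]
    - [[0.003,0.0,0.0],0.0,0.0]
    - [[0.004,0.0,0.0],0.0,0.0]
    - [[0.004,0.0,0.0],0.0,0.0]
    - [[0.004,0.0,0.0],0.0,0.0]
    - [[0.004,0.0,0.0],0.0,0.0]

```text
time: 5.3
position: [0.5066, -0.1591, 0.0304]
orientation: [-3.142, 0.002, 0.076]
contact_force: [-5.6, -0.4, 3.6]
gripper_width: 0.0003
```

```bash
python3 - <<'E'
from h import *
s=sense(); print(s['time'],s['position'],toc(s['position']),s['orientation'],s['contact_force'])
E
```

```text
5.3 [ 0.50663624 -0.15914795  0.03042754] [-0.08093235 -0.08167208] [-3.14150305e+00  2.16019740e-03  7.57526853e-02] [-5.55986577 -0.36735639  3.55111124]
```

step_arm:
  rows:
    - [[0.001,0.0,0.0],0.0,0.0]
    - [[0.001,0.0,0.0],0.0,0.0]
    - [[0.002,0.0,0.0],0.0,0.0]
    - [[0.002,0.0,0.0],0.0,0.0]
    - [[0.003,0.0,0.0],0.0,0.0]
    - [[0.003,0.0,0.0],0.0,0.0]
    - [[0.004,0.0,0.0],0.0,0.0]
    - [[0.004,0.0,0.0],0.0,0.0]
    - [[0.004,0.0,0.0],0.0,0.0]
    - [[0.004,0.0,0.0],0.0,0.0]

```text
time: 6.55
position: [0.5065, -0.1595, 0.0304]
orientation: [-3.142, 0.011, 0.076]
contact_force: [-18.0, -1.4, 10.5]
gripper_width: 0.0001
```

```bash
python3 - <<'E'
from h import *
s=sense(); print(s['time'],s['position'],toc(s['position']),s['orientation'],s['contact_force'])
print(shift(cw(-.13,-.081,.03)))
E
```

```text
6.55 [ 0.50653291 -0.1594633   0.03044953] [-0.08106051 -0.08197818] [-3.14156714  0.0113704   0.07561894] [-18.04048853  -1.40970672  10.50970756]
(array([-0.0489, -0.0008,  0.001 ]), None)
```

Force rose to 18 N with no motion, and the TCP is at counter x −0.081, which puts the bin front at about −0.073. The bin is home. I'll back off, lift, and check.

step_arm:
  rows:
    - [[-0.01,0.0,0.0],0.0,0.0]
    - [[-0.03,0.0,0.0],0.0,0.0]
    - [[-0.04,0.0,0.0],0.0,0.0]
    - [[-0.045,0.0,-0.03],0.0,0.0]
    - [[-0.045,0.0,-0.07],0.0,0.0]
    - [[-0.045,0.0,-0.11],0.0,0.0]
    - [[-0.045,-0.04,-0.15],0.0,0.0]
    - [[-0.045,-0.08,-0.17],0.0,0.0]
    - [[-0.045,-0.12,-0.17],0.0,0.0]
    - [[-0.045,-0.12,-0.17],0.0,0.0]

```text
time: 7.8
position: [0.4582, -0.0405, 0.2013]
orientation: [-3.142, -0.003, 0.08]
contact_force: [0.0, -1.0, 0.1]
gripper_width: 0.0005
```

```bash
python3 - <<'E'
from h import *
import pickle
s=sense(); print(s['time'],s['position'],toc(s['position']),s['orientation'],s['contact_force'])
m=camera_model("wrist"); pickle.dump(m,open("w3.pkl","wb"))
im=capture("wrist")[:,:,::-1]
cv2.imwrite("pics/wrist3.png",im)
im=capture("scene")[:,:,::-1]; cv2.imwrite("pics/scene3.png",im)
cv2.imwrite("pics/scene3c.png",cv2.resize(im[160:280,220:400],(720,480),interpolation=cv2.INTER_CUBIC))
E
```

```text
7.8 [ 0.45824883 -0.04047849  0.20129567] [-0.11969603  0.04048012] [-3.14155007 -0.00315675  0.08005179] [ 0.01942809 -1.04238661  0.06839664]
```

View pics/wrist3.png

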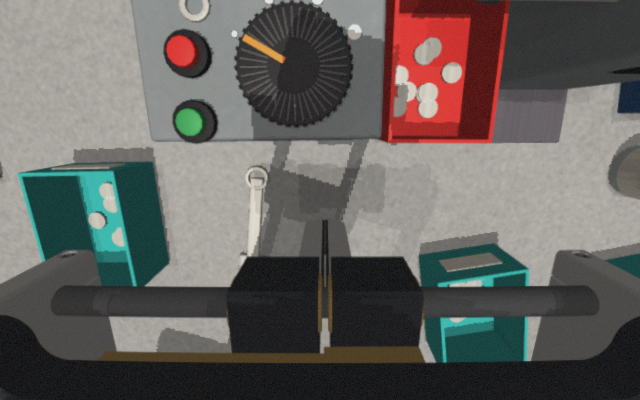

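View pics/scene3c.png

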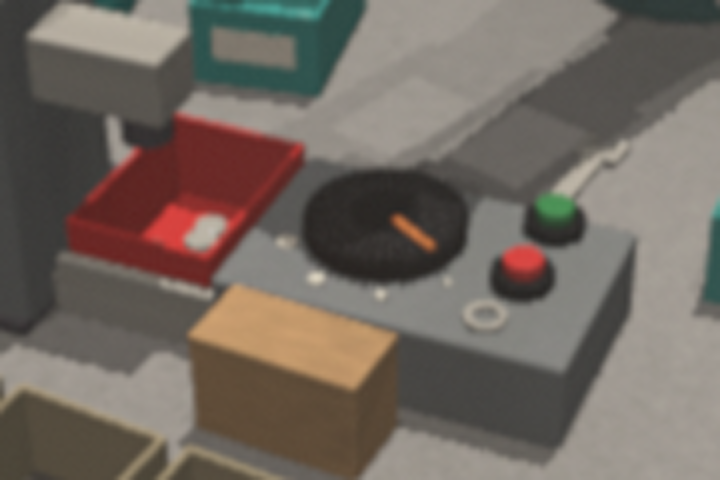

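The bin's rear wall is against the stop. The pointer tip at wrist pixel (245,38) is at the leftmost dot (235,33), which is detent 0. The next dot clockwise is at about (268,1).

```bash
python3 - <<'E'
from h import *
import pickle
np.set_printoptions(precision=4,suppress=True)
m=pickle.load(open("w3.pkl","rb"))
for n,uv,z in [("binFL",(388,142),.075),("binFR",(500,141),.075),("dialc",(294,64),.089),("mark",(245,39),.089),("green",(189,121),.09),("red",(181,51),.09),("housFR",(385,138),.07),("housFL",(154,139),.07),("dot0",(235,34),.07)]:
    X=back(m,uv,z); print(n,X,toc(X))
im=cv2.imread("pics/wrist3.png")[0:150,120:420]; cv2.imwrite("pics/c4.png",cv2.resize(im,(800,400),interpolation=cv2.INTER_CUBIC))
print(cw(0,.07,.089))
E
```

```text
binFL [ 0.5116 -0.1026  0.075 ] [-0.0715 -0.0257]
binFR [ 0.5226 -0.2213  0.075 ] [-0.0699 -0.1449]
dialc [ 0.5776 -0.0012  0.089 ] [0.0024 0.0701]
mark [0.5958 0.0455 0.089 ] [0.0243 0.1152]
green [0.5172 0.0995 0.09  ] [-0.0498  0.1753]
red [0.5809 0.1052 0.09  ] [0.0142 0.1759]
housFR [ 0.5152 -0.0999  0.07  ] [-0.0677 -0.0233]
housFL [0.4946 0.1472 0.07  ] [-0.0685  0.2247]
dot0 [0.604  0.0607 0.07  ] [0.0336 0.1297]
[ 0.5752 -0.0015  0.089 ]
```

View pics/c4.png

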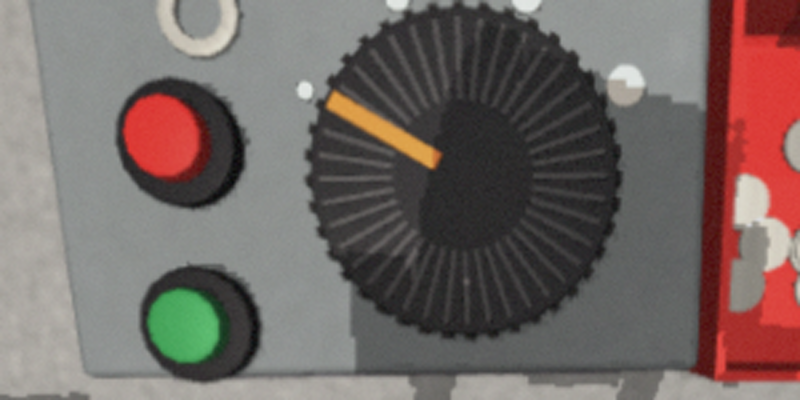

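```bash
python3 - <<'E'
from h import *
a=np.deg2rad(200); print(shift(cw(.0+.037*np.cos(a),.07+.037*np.sin(a),.093)))
for d in np.linspace(0,.7,8):
    b=a-d; print(round(d,2), np.round(1000*np.array([.037*(np.cos(b)-np.cos(a)), -.037*(np.sin(b)-np.sin(a))]),1))
E
```

```text
(array([ 0.0852, -0.0193,  0.1075]), None)
0.0 [ 0. -0.]
0.1 [-1.1 -3.5]
0.2 [-1.8 -7.2]
0.3 [ -2.2 -10.8]
0.4 [ -2.2 -14.5]
0.5 [ -1.8 -18.2]
0.6 [ -1.1 -21.8]
0.7 [  0.  -25.4]
```

step_arm:
  rows:
    - [[0.03,-0.006,0.02],0.0,0.0]
    - [[0.06,-0.013,0.04],0.0,0.0]
    - [[0.085,-0.019,0.06],0.0,0.0]
    - [[0.085,-0.019,0.08],0.0,0.0]
    - [[0.085,-0.019,0.095],0.0,0.0]
    - [[0.085,-0.019,0.102],0.0,0.0]
    - [[0.085,-0.019,0.107],0.0,0.0]
    - [[0.085,-0.019,0.107],0.0,0.0]
    - [[0.085,-0.019,0.109],0.0,0.0]
    - [[0.085,-0.019,0.109],0.0,0.0]

```text
time: 9.15
position: [0.5411, -0.0171, 0.0919]
orientation: [3.141, -0.001, 0.076]
contact_force: [-0.7, 0.0, -0.0]
gripper_width: 0.0006
```

```bash
python3 - <<'E'
from h import *
s=sense(); print(s['time'],s['position'],toc(s['position']),s['orientation'],s['contact_force'])
E
```

```text
9.15 [ 0.54110458 -0.01714555  0.09186019] [-0.0352426   0.05712704] [ 3.14134066e+00 -7.63592282e-04  7.59347851e-02] [-0.7035088   0.04819677 -0.02937155]
```

step_arm:
  rows:
    - [[0.0,0.0,0.001],0.0,0.0]
    - [[0.0,0.0,0.001],0.0,0.0]
    - [[0.0,0.0,0.002],0.0,0.0]
    - [[0.0,0.0,0.002],0.0,0.0]
    - [[0.0,0.0,0.003],0.0,0.0]
    - [[0.0,0.0,0.003],0.0,0.0]
    - [[0.0,0.0,0.004],0.0,0.0]
    - [[0.0,0.0,0.004],0.0,0.0]
    - [[0.0,0.0,0.004],0.0,0.0]
    - [[0.0,0.0,0.004],0.0,0.0]

```text
time: 10.4
position: [0.5412, -0.0175, 0.0892]
orientation: [3.141, -0.001, 0.076]
contact_force: [-3.6, -0.6, 8.2]
gripper_width: 0.0003
```

```bash
python3 - <<'E'
from h import *
s=sense(); print(s['time'],s['position'],toc(s['position']),s['orientation'],s['contact_force'])
E
```

```text
10.4 [ 0.54121394 -0.01753934  0.08920892] [-0.03516502  0.05672578] [ 3.14050009e+00 -1.24304369e-03  7.58022029e-02] [-3.57739747 -0.55336878  8.15419734]
```

step_arm:
  rows:
    - [[-0.0006,-0.0018,0.0],0.05,0.0]
    - [[-0.0011,-0.0035,0.0],0.1,0.0]
    - [[-0.0018,-0.0072,0.0],0.2,0.0]
    - [[-0.0022,-0.0108,0.0],0.3,0.0]
    - [[-0.0022,-0.0145,0.0],0.4,0.0]
    - [[-0.0018,-0.0182,0.0],0.5,0.0]
    - [[-0.0011,-0.0218,0.0],0.6,0.0]
    - [[-0.0004,-0.024,0.0],0.66,0.0]
    - [[-0.0004,-0.024,0.0],0.66,0.0]
    - [[-0.0004,-0.024,0.0],0.66,0.0]

```text
time: 11.65
position: [0.5391, 0.0074, 0.0892]
orientation: [-3.14, -0.001, -0.584]
contact_force: [-2.5, 1.7, 8.9]
gripper_width: 0.0004
```

```bash
python3 - <<'E'
from h import *
s=sense(); print(s['time'],s['position'],toc(s['position']),s['orientation'],s['contact_force'])
im=capture("side")[:,:,::-1]
cv2.imwrite("pics/side4.png",cv2.resize(im[120:250,230:390],(640,520),interpolation=cv2.INTER_CUBIC))
im=capture("scene")[:,:,::-1]
cv2.imwrite("pics/scene4.png",cv2.resize(im[160:280,220:400],(720,480),interpolation=cv2.INTER_CUBIC))
E
```

```text
11.65 [0.53910829 0.00740918 0.08921034] [-0.03527315  0.08176277] [-3.13986048e+00 -8.23149901e-04 -5.83906614e-01] [-2.54713877  1.72980461  8.85984518]
```

View pics/side4.png

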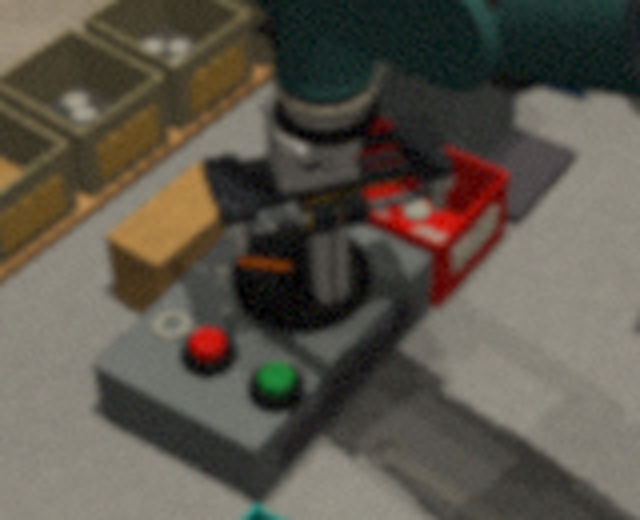

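View pics/scene4.png

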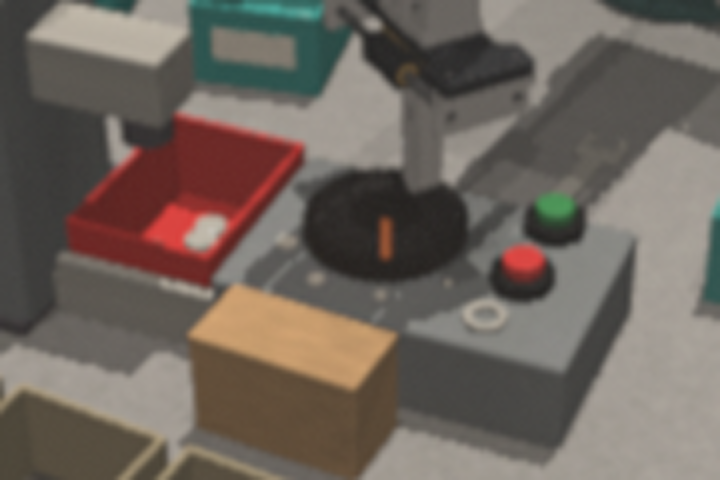

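The pointer now points at the second dot. I'll lift straight up, then move over the buttons for a look.

step_arm:
  rows:
    - [[0.0,0.0,-0.01],0.66,0.0]
    - [[0.0,0.0,-0.05],0.66,0.0]
    - [[0.0,0.0,-0.09],0.0,0.0]
    - [[-0.03,-0.005,-0.11],0.0,0.0]
    - [[-0.06,-0.01,-0.11],-0.17,0.0]
    - [[-0.09,-0.015,-0.11],-0.34,0.0]
    - [[-0.124,-0.021,-0.11],-0.5,0.0]
    - [[-0.124,-0.021,-0.11],-0.66,0.0]
    - [[-0.124,-0.021,-0.11],-0.66,0.0]
    - [[-0.124,-0.021,-0.11],-0.66,0.0]

```text
time: 13.0
position: [0.447, 0.0925, 0.1971]
orientation: [3.142, 0.0, 0.073]
contact_force: [0.8, -0.6, 0.1]
gripper_width: 0.0006
```

```bash
python3 - <<'E'
from h import *
import pickle
np.set_printoptions(precision=4,suppress=True)
s=sense(); print(s['time'],s['position'],toc(s['position']),s['orientation'],s['contact_force'],s['joint_pos'])
m=camera_model("wrist"); pickle.dump(m,open("w5.pkl","wb"))
cv2.imwrite("pics/wrist5.png",capture("wrist")[:,:,::-1])
im=capture("scene")[:,:,::-1]; cv2.imwrite("pics/scene5.png",cv2.resize(im[160:280,220:400],(720,480),interpolation=cv2.INTER_CUBIC))
im=capture("side")[:,:,::-1]; cv2.imwrite("pics/side5.png",cv2.resize(im[120:250,230:390],(640,520),interpolation=cv2.INTER_CUBIC))
E
```

```text
13.0 [0.447  0.0925 0.1971] [-0.1203  0.1739] [3.1415 0.0004 0.0731] [ 0.8387 -0.5861  0.1069] [ 0.0798 -0.1212  1.5925 -0.0001  1.6707  1.5774]
```

View pics/wrist5.png

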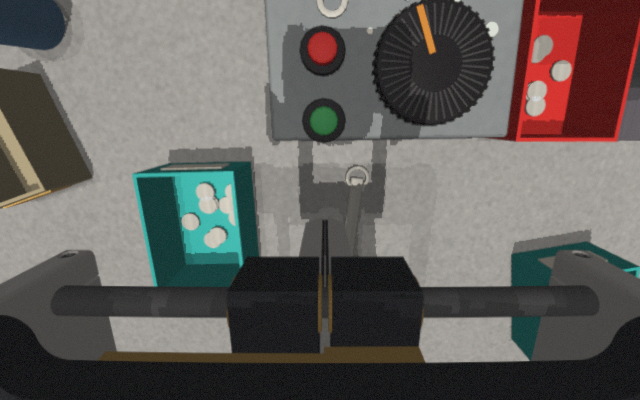

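View pics/scene5.png

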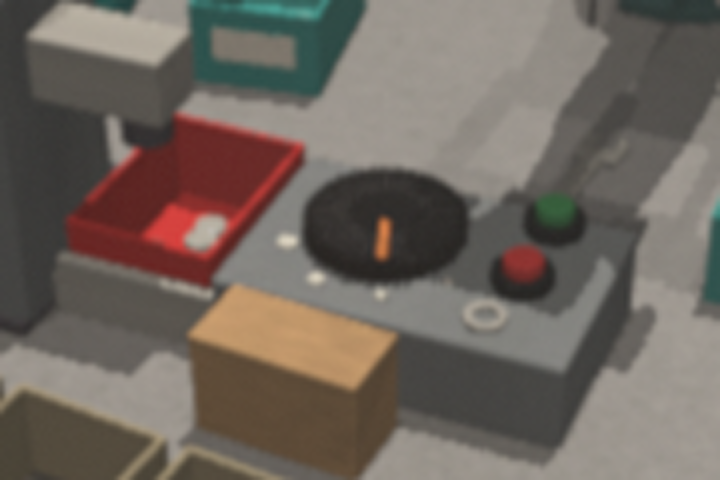

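View pics/side5.png

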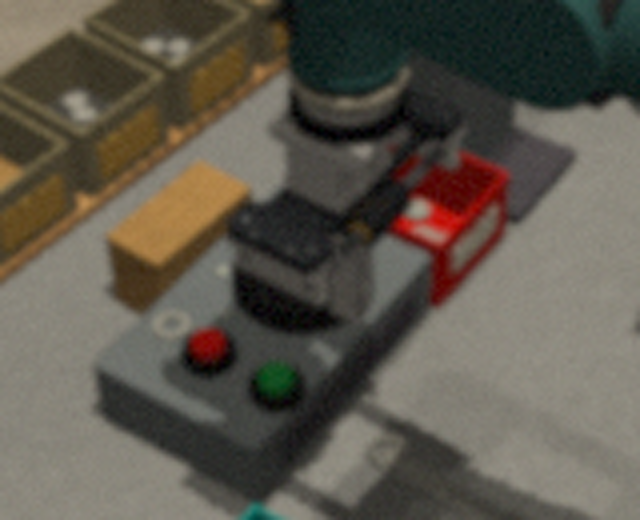

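```bash
python3 - <<'E'
from h import *
import pickle
np.set_printoptions(precision=4,suppress=True)
m=pickle.load(open("w5.pkl","rb"))
Z={}
for n,uv,z in [("dialc",(434,62),.089),("mark",(421,6),.089),("green",(323,120),.09),("red",(322,47),.09),("housFR",(516,138),.07),("housFL",(274,138),.07)]:
    X=back(m,uv,z); Z[n]=toc(X); print(n,X,toc(X))
Xm,_=tri([("scene",(220+382/4,160+259/4))],(.6,0,.089),.089); M=toc(Xm); print(M)
X0,_=tri([("scene",(220+434/4,160+247/4))],(.6,0,.089),.089); M0=toc(X0)
c=np.array([0,.07]); an=lambda v:np.arctan2(v[1],v[0])
print("scene dangle",an(M0-c)-an(M-c),np.linalg.norm(M-M0)); d=Z['mark']-Z['dialc']; print("wrist ang",an(d), "was", an(np.array([.0243-.0024,.1152-.0701])))
print(shift([.5165,.099,.10]),shift([.5165,.099,.09]))
E
```

```text
dialc [0.5772 0.0006 0.089 ] [0.0022 0.0719]
mark [0.6226 0.0197 0.089 ] [0.0489 0.0873]
green [0.5169 0.0999 0.09  ] [-0.05    0.1757]
red [0.5817 0.1055 0.09  ] [0.015  0.1761]
housFR [ 0.5142 -0.1057  0.07  ] [-0.0692 -0.029 ]
housFL [0.4947 0.15   0.07  ] [-0.0682  0.2275]
[0.0516 0.0913]
scene dangle 0.6793020507019383 0.03681076154479547
wrist ang 0.31876599053746274 was 1.1187449865510009
(array([ 0.0698, -0.0015,  0.0972]), None) (array([ 0.0698, -0.0015,  0.1072]), None)
```

Angle change is 0.68 rad by scene camera and 0.80 by wrist camera, which matches the 0.70 detent. The mark moved about 37 mm. Next I'll press the green button, the nearer one, at about (0.5165, 0.099).

step_arm:
  rows:
    - [[0.03,-0.001,0.02],0.0,0.0]
    - [[0.06,-0.001,0.05],0.0,0.0]
    - [[0.07,-0.0015,0.075],0.0,0.0]
    - [[0.07,-0.0015,0.095],0.0,0.0]
    - [[0.07,-0.0015,0.102],0.0,0.0]
    - [[0.07,-0.0015,0.107],0.0,0.0]
    - [[0.07,-0.0015,0.111],0.0,0.0]
    - [[0.07,-0.0015,0.114],0.0,0.0]
    - [[0.07,-0.0015,0.116],0.0,0.0]
    - [[0.07,-0.0015,0.116],0.0,0.0]

```text
time: 14.4
position: [0.5168, 0.0993, 0.086]
orientation: [3.141, -0.002, 0.076]
contact_force: [-7.9, -1.3, 16.4]
gripper_width: 0.0004
```

```bash
python3 - <<'E'
from h import *
s=sense(); print(s['time'],s['position'],toc(s['position']),s['orientation'],s['contact_force'])
im=capture("scene")[:,:,::-1]; cv2.imwrite("pics/scene6.png",cv2.resize(im[160:280,220:400],(720,480),interpolation=cv2.INTER_CUBIC))
E
```

```text
14.4 [0.5167586  0.09928724 0.08600404] [-0.05021999  0.17513127] [ 3.14095303e+00 -2.23766773e-03  7.58339826e-02] [-7.91477339 -1.26915785 16.42943996]
```

View pics/scene6.png

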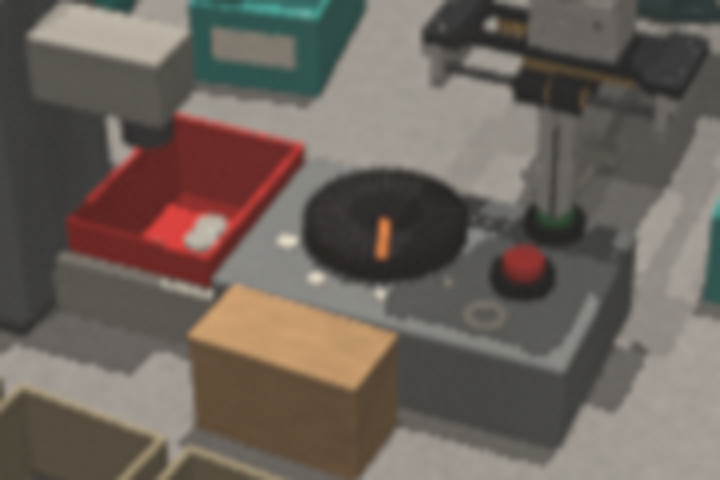

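step_arm:
  rows:
    - [[0.0,0.0,-0.001],0.0,0.0]
    - [[0.0,0.0,-0.002],0.0,0.0]
    - [[0.0,0.0,-0.003],0.0,0.0]
    - [[0.0,0.0,-0.004],0.0,0.0]
    - [[0.0,0.0,-0.004],0.0,0.0]
    - [[0.0,0.0,-0.004],0.0,0.0]
    - [[0.0,0.0,-0.004],0.0,0.0]
    - [[0.0,0.0,-0.004],0.0,0.0]
    - [[0.0,0.0,-0.004],0.0,0.0]
    - [[0.0,0.0,-0.004],0.0,0.0]

```text
time: 15.7
position: [0.5168, 0.0993, 0.0862]
orientation: [3.141, -0.001, 0.076]
contact_force: [-3.4, -1.8, 6.4]
gripper_width: 0.0006
```

step_arm:
  rows:
    - [[0.0,0.0,-0.001],0.0,0.0]
    - [[0.0,0.0,-0.002],0.0,0.0]
    - [[0.0,0.0,-0.003],0.0,0.0]
    - [[0.0,0.0,-0.003],0.0,0.0]
    - [[0.0,0.0,-0.003],0.0,0.0]
    - [[0.0,0.0,-0.003],0.0,0.0]
    - [[0.0,0.0,-0.003],0.0,0.0]
    - [[0.0,0.0,-0.003],0.0,0.0]
    - [[0.0,0.0,-0.003],0.0,0.0]
    - [[0.0,0.0,-0.003],0.0,0.0]

```text
time: 16.95
position: [0.5167, 0.0994, 0.0885]
orientation: [3.141, -0.0, 0.076]
contact_force: [-1.3, -2.4, 3.9]
gripper_width: 0.0
```

step_arm:
  rows:
    - [[0.0,0.0,-0.001],0.0,0.0]
    - [[0.0,0.0,-0.002],0.0,0.0]
    - [[0.0,0.0,-0.003],0.0,0.0]
    - [[0.0,0.0,-0.003],0.0,0.0]
    - [[0.0,0.0,-0.003],0.0,0.0]
    - [[0.0,0.0,-0.003],0.0,0.0]
    - [[0.0,0.0,-0.003],0.0,0.0]
    - [[0.0,0.0,-0.003],0.0,0.0]
    - [[0.0,0.0,-0.003],0.0,0.0]
    - [[0.0,0.0,-0.003],0.0,0.0]

```text
time: 18.2
position: [0.5167, 0.0996, 0.0915]
orientation: [-3.141, -0.0, 0.076]
contact_force: [0.6, -0.9, 1.8]
gripper_width: 0.0003
```

The force and travel line up with a spring from full travel at z ≈ 0.086 (about 5 N) to about 0 near 0.093, so the press was full. Now I'll lift clear.

step_arm:
  rows:
    - [[0.0,0.0,-0.01],0.0,0.0]
    - [[0.0,0.0,-0.04],0.0,0.0]
    - [[0.0,0.0,-0.07],0.0,0.0]
    - [[-0.02,0.0,-0.1],0.0,0.0]
    - [[-0.05,0.0,-0.12],0.0,0.0]
    - [[-0.08,0.0,-0.12],0.0,0.0]
    - [[-0.09,0.0,-0.12],0.0,0.0]
    - [[-0.09,0.0,-0.12],0.0,0.0]
    - [[-0.09,0.0,-0.12],0.0,0.0]
    - [[-0.09,0.0,-0.12],0.0,0.0]

```text
time: 19.45
position: [0.4273, 0.0926, 0.2109]
orientation: [3.142, 0.001, 0.076]
contact_force: [-0.6, 0.5, -0.3]
gripper_width: 0.0003
```

```bash
python3 - <<'E'
from h import *
s=sense(); print(s['time'],s['position'],s['qvel'],s['contact_force'])
im=capture("scene")[:,:,::-1]; cv2.imwrite("pics/scene7.png",cv2.resize(im[160:280,220:400],(720,480),interpolation=cv2.INTER_CUBIC))
cv2.imwrite("pics/wrist7.png",capture("wrist")[:,:,::-1])
E
```

```text
19.45 [0.42727738 0.09261315 0.21094868] [ 9.33641752e-04 -2.47965391e-03 -1.38034017e-04  8.92593913e-05
 -6.96537544e-04  2.59251116e-04] [-0.55961152  0.51071972 -0.28555832]
```

View pics/scene7.png

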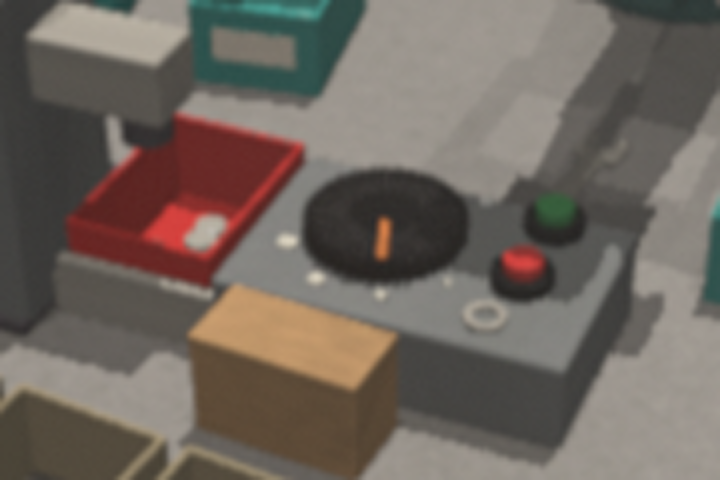

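View pics/wrist7.png

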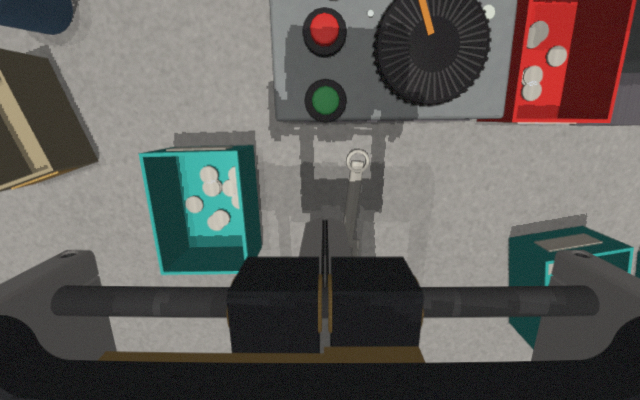

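The bin is home, the pointer (383,258 in the scene crop) is at the second dot, both buttons are up, and the washer, carton and wrench haven't moved. The arm is clear, so I'll hand in.

```bash
python3 - <<'E'
from bench import *
print(hand_in())
E
```

```text
the job is handed in; nothing more can be done
None
```

All three steps are done and the job is handed in; no verdict was reported.

- **Bin:** I pushed the red bin about 45 mm with closed fingertips until it stopped moving at 18 N. The fingertip position puts its front at counter x ≈ −73 mm, where home is −74 mm. A wrist picture gave −70 to −72 mm, about 2 mm off, which is the calibration tolerance.
- **Dial:** I rubbed it clockwise with about 8 N, from detent 0 to the next one. The scene camera gave 0.68 rad and a mark shift of 37 mm, and the wrist camera gave a rougher 0.80 rad. The pointer sits at the second dot after the finger lifted.
- **Green button:** I pressed it to its stop, with 16 N at a fingertip height of 86 mm. The force on release fell roughly as expected for the full 6 mm of travel, and the button looks fully up again.

In the last pictures the red button is up, the washer, carton and wrench are where they started, and the bin is home. I did not check the blue box, jar, mug and grey bin in the last pictures; the arm never worked near them. At the last reading the arm was clear of everything with about 0 N of contact force, at 19.5 s of the 58 s allowed.

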